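Vent and open the cryo spray flask

ROBOT

A 6-joint arm with a two-finger parallel gripper is mounted at the origin on a cart in front of the work surface, level with it; the furniture and walls round the work are solid. World frame = base frame: x ahead of the robot, y to its left, z up, the work surface at z = 0. Lengths are in m, angles in rad, forces in N, time in s.
With the tool pointing down it reaches from about 0.375 to 0.9 m from the base axis. Payload 3.1 kg.
Tool frame: the origin (TCP) lies on the centre line of the jaws, within the pads' length; the fingertips stand 25 mm ahead of it and the grasp point (between the pads) lies 6 mm ahead of it (manip.tip_extent is the distance from the TCP to the fingertips, in m); z points along the fingers, y is the line along which they close (so a half turn about z gives the same grasp; the last joint's range is limited). The gripper opens to 85 mm and grips with 20 to 120 N. Pads are 22 mm wide; open, the fingers measure 114 mm over their backs; the gripper's body (76 mm by 85 mm) begins 54 mm behind the grasp point. The pads swing forward as they close: fully open they stand 13 mm farther back than shut.
Start: joints at [1.014, 0.527, 1.433, -0, 1.181, -0.178], TCP at [0.231, 0.581, 0.256] pointing down, gripper open.
Joint ranges: [-3.08, 3.08], [-0.75, 2.2], [0.22, 2.44], [-1.43, 4.57], [0, 2.65], [-2.85, 2.85]. Speed limits (rad/s): [2.79, 2.79, 3.14, 3.14, 3.14, 3.14].

INTERFACE

Orientations are given as a unit quaternion [x, y, z, w].
In Python, from station import readout, imaging, order, manip gives the robot as it stands.
- The arm moves only by the tool move_arm, never from a script. Its argument "rows" is a list of rows, each a list of 7 numbers: the turn, a rotation vector about the tool's x, y, z in degrees, then the shift along the tool's x, y, z in mm, then the closure, from 0 (fully open) to 1 (shut). A call has 1 to 12 rows; each row is the pose to reach, as a shift and turn from the pose commanded when the call began, along the tool's axes at that moment; what a row does not reach only later rows make up. A row lasts 1/12 s, in which the tool goes at most 41.7 mm and 7.16 degrees, less where a joint would pass 70% of its speed; a pose out of reach is approached as far as the arm can. A call with a gripper value outside its range is refused whole. The fingers move at their own pace and stop on an object; "squeeze" is the grip in N (left out, the last holds). Time passes only in rows, so rows that repeat a pose let the fingers close. It gives the time, the measured TCP pose, the force, the opening and the grip force at its end, in the units of the state.
- readout.sense(): the state, without advancing time (a new reading comes with each control period).
- imaging.snapshot(name): name is "side" or "top"; returns a dict with "img" (400x640x3 uint8, red, green, blue), "z_map" (400x640 float32, m along the optical axis (not along the pixel's ray), 0 where there is no reading), "fovy" (degrees; the focal length in pixels is half the picture's height over the tangent of half this angle, whatever the lens; pixels are square), "cx", "cy" (the principal point, pixels), "k1" (the pictures are not rectified: a ray, as slopes to the right and down, at radius r is drawn at 1 + k1 r^2 times it, then the intrinsics apply), "rvec" (rotation vector, rad) and "tvec" (3), from world to camera coordinates, as OpenCV has them. Camera axes: x right, y down, z forward; pixel columns grow to the right and rows downward; lengths in m; the calibration is good to about 2 mm. A picture is of the moment at which its call begins.
- order.sign_off(): hands the job in; it is judged then, once.
The state is a dict: "t": time; "q": joint angles; "qd": joint speeds; "tau": joint torques, N m; "tcp_pos": TCP position; "tool_rot": TCP orientation; "force": force on the tool from outside, world axes, zero at the start; "ft_torque": the same for the moment, N m; "finger_gap": opening from 0.0 (shut) to 1.0 (fully open); "gripper_force": force on a finger pad.
Only numpy, scipy, OpenCV 4.12 (cv2) and the standard library are available. Lean on these libraries where they do the work, as an engineer would, in place of code of your own. Each camera call takes 0.05 s, during which the arm holds its last target. There are 200 camera calls.

TASK

The cryo spray flask in its docking stand is to be refilled. Vent it first: press the thumb lever on its spray head all the way down to its stop for a moment and let it spring back fully; then unscrew the head from the flask (anticlockwise seen from above, about a third of a turn, more than one wrist turn comfortably gives) and, once the thread lets go, lift it straight up, leaving the flask standing in the stand and the things around it alone. Finish while still holding the head still and upright, about 2 cm clear above the flask's mouth, without putting it down or letting go.

Things in the scene. Friction and masses are not known exactly. Their poses are not given: they have to be found in the camera images.
- stand: White cast docking stand, fixed to the tray: base plate 132 x 132 x 10 mm, on it a square socket (103 mm outside, walls up to 32 mm high, floor at 10 mm) that holds the flask's square boot so that the flask cannot turn by more than about 2 degrees. Origin: centre of its underside, z up.
- flask: Steel flask, loose, 0.9 kg, standing in the stand's socket: square black rubber boot 84 mm wide, 30 mm high; round body of 76 mm diameter; shoulder sloping in from 110 to 128 mm; neck of 33 mm diameter, rim 150 mm above the underside. Origin: centre of its underside; z up.
- flask_mouth (a point): Centre of the neck's rim, on the flask's axis, about 160 mm above the tray; bore 23 mm. Two thread ribs on the neck hold two lugs in the collar. A sprung sealing ring in the rim pushes the head up with about 30 N, so the thread is tight (about 0.4 Nm); let go between turns, the head stays where it is. Pulled up while threaded, it takes the flask along.
- head: Spray head screwed on the flask, 0.18 kg: knurled aluminium collar, 55 mm outer diameter, 22 mm high (grip it across its sides from above); on it a steel valve block 34 x 19 mm, its stem 49 mm above the collar's lower edge; nozzle towards its own +x, thumb lever towards -x. Origin: on the axis at the collar's lower edge, z up. Screwed tight, the origin is 14 mm below flask_mouth.
- collar (a point): On the head's axis, at mid-height of the knurled collar, 11 mm above its lower edge: height to grip. The fingers pass beside the lever and the nozzle if they close within about 45 degrees of the head's own y axis.
- nozzle_tip (a point): Tip of the level spray nozzle (9 mm thick), on the head, 61 mm from the axis towards its +x, 32 mm above the collar's lower edge; shows how far the head is turned. The thread lets go after 1.6 to 2.0 rad anticlockwise from the start (seen from above) and the head is free to lift for at least 0.5 rad more. It rises 1 to 2 mm by itself meanwhile and need not be lifted while turning.
- tube_end (a point): Lower end of the 6 mm dip tube, on the head's axis 36 mm below the collar's lower edge; it hangs in the flask and may stay in the neck's bore at the end.
- lever_pad (a point): Middle of the upper face of the thumb lever's pad (20 x 18 mm, steel, grooved), about 56 mm from the head's axis towards its -x, 52 mm above the collar's lower edge at rest; pressed down it moves about 13 mm down.
- vent_lever (a joint): Thumb lever's angle in rad: 0 at rest (up), 0.35 at its stop (pressed down). It pivots 38 mm above the collar's lower edge and 20 mm behind the axis; its spring asks 2 N at the pad to start and 7 N at the stop, and returns it when let go.
- dropper_bottle: Bystander: brown dropper bottle, 34 mm wide, 102 mm tall, left of the stand. Origin: centre of its underside.
- gauze_pack: Bystander: flat gauze pack, 68 x 104 x 12 mm, front left. Origin: centre of its underside.
- small_vial: Bystander: small capped vial, 24 mm wide, 41 mm tall, back left. Origin: centre of its underside.
- vial_needle: Bystander: glass vial with a needle in its stopper, 28 mm wide, 110 mm tall, at the back. Origin: centre of its underside.
- cotton_jar: Bystander: clear jar with a round lid, 75 mm wide, 94 mm tall, at the left. Origin: centre of its underside.

How it is judged:
On the way, in this order (a step that is already met when the one before it is completed fails the run):
1. the thumb lever is pressed to its stop, the head still screwed tight (value of joint vent_lever above 0.31 rad and z of head in the frame of flask below 0.1375 m and angle between the x axis of head and the x axis of flask, either way round below 0.4 rad), for 0.2 s.
2. the lever has sprung back, the head still screwed tight (value of joint vent_lever below 0.05 rad and z of head in the frame of flask below 0.1375 m and angle between the x axis of head and the x axis of flask, either way round below 0.4 rad), for 0.1 s.
3. the thread has let go: the head is lifted off its seat while the flask stays in the stand (z of head in the frame of flask above 0.143 m and z of flask in the frame of stand below 0.016 m), for 0.05 s.
At the end, for the whole second after the job is handed in: The fingers hold the head still and upright (within 0.15 rad), its collar's lower edge 6 to 40 mm above the neck's rim and its axis within 10 mm of the mouth's, touching the flask nowhere, the lever at rest; the flask stands in its socket, untouched by the robot (z of head in the frame of flask_mouth between 0.006 and 0.04 m and horizontal distance between head and flask_mouth below 0.01 m and angle between head's own z axis and vertical below 0.15 rad and linear speed of each of head, flask below 0.02 m/s and contact force between the fingers and head above 2 N and contact force between each of head, the arm and flask below 0.3 N and value of joint vent_lever below 0.05 rad and z of flask in the frame of stand below 0.013 m and angle between flask's own z axis and vertical below 0.05 rad); the arm keeps its last pose, push and grip.
It fails at once if the flask is pulled out of its stand or tipped (z of flask in the frame of stand above 0.02 m or angle between flask's own z axis and vertical above 0.15 rad).
It fails at once if the head is lifted high off the flask or dropped beside it (z of head in the frame of flask_mouth above 0.1 m or horizontal distance between head and flask_mouth above 0.05 m).
It fails at once if a bystander is moved (distance of any of dropper_bottle, gauze_pack, small_vial, vial_needle, cotton_jar from where it was at the start of the episode above 0.025 m).
It also fails if it takes over 61 s, if anything falls off the work surface, if the arm or the gripper's body presses on something with over 40 N, if the wrist force passes 120 N, or if a joint passes its speed limit or range.

## Working session

There is one attempt and no reset: what is moved stays moved. The work goes in short steps, Python scripts to look and compute and a tool call to move; the robot and the scene stay as the last step left them, time stands still between calls to the robot, and variables do not carry over. Pictures are saved under pics/ and viewed, at most 10 in all, crops included, and the job is handed in when it is done.

Besides the shell and the picture viewer there is one more tool, called after ">>>" as name([rows], argument=value, ...), one row to a line, values as JSON. move_arm: Moves the arm, as the interface text tells. Its arguments: {"type":"object","properties":{"rows":{"type":"array"},"squeeze":{"type":"number"}},"required":["rows"]}

```bash
mkdir -p pics; ls
cat > h.py <<'E'
import numpy as np,cv2
from station import readout, imaging, order, manip
from scipy.spatial.transform import Rotation as R
def cam(s):
    f=200/np.tan(np.radians(s["fovy"])/2); return f,cv2.Rodrigues(np.array(s["rvec"],float))[0],np.array(s["tvec"],float)
def cloud(s):
    f,Rm,t=cam(s); v,u=np.mgrid[0:400,0:640]
    xd=(u-s["cx"])/f; yd=(v-s["cy"])/f
    x,y=xd.copy(),yd.copy()
    for _ in range(20):
        k=1+s["k1"]*(x*x+y*y); x,y=xd/k,yd/k
    z=s["z_map"]; P=np.stack([x*z,y*z,z],-1)
    W=(P-t)@Rm; W[z==0]=np.nan; return W
def px(s,p):
    f,Rm,t=cam(s); c=Rm@np.array(p)+t; x,y=c[:2]/c[2]; k=1+s["k1"]*(x*x+y*y)
    return np.array([x*k*f+s["cx"],y*k*f+s["cy"]])
E
python3 - <<'E'
from h import *
np.set_printoptions(precision=4,suppress=True)
print(readout.sense(), manip.tip_extent)
for n in("top","side"):
    s=imaging.snapshot(n); np.savez(n+"0.npz",**s); cv2.imwrite(f"pics/{n}0.png",s["img"][...,::-1])
    f,Rm,t=cam(s); print(n,s["fovy"],s["k1"],"cam at",-Rm.T@t)
E
```

```text
pics
{'t': 0.0, 'q': array([ 1.0145,  0.5285,  1.4339, -0.    ,  1.1814, -0.1785]), 'qd': array([-0.0004, -0.0011, -0.0004, -0.0009, -0.0001,  0.0002]), 'tau': array([  0.0009, -44.2352, -17.8026,  -0.0001,   0.0084,  -0.    ]), 'tcp_pos': array([0.2302, 0.5803, 0.2553]), 'tool_rot': array([ 0.1878,  0.9822, -0.001 , -0.0004]), 'force': array([-0.2269,  0.2589,  0.5197]), 'ft_torque': array([ 0.008 , -0.0493,  0.0108]), 'gripper_force': 0.0, 'finger_gap': 0.9994100841310556} 0.025
top 50.94527460979393 0.024176742210766912 cam at [0.4577 0.0968 1.0506]
side 42.04539929182195 0.05742520722850903 cam at [ 0.2176 -0.6852  0.6396]
```

View pics/top0.png

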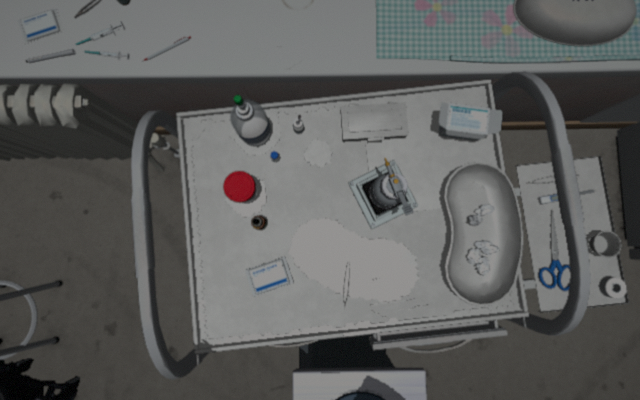

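View pics/side0.png

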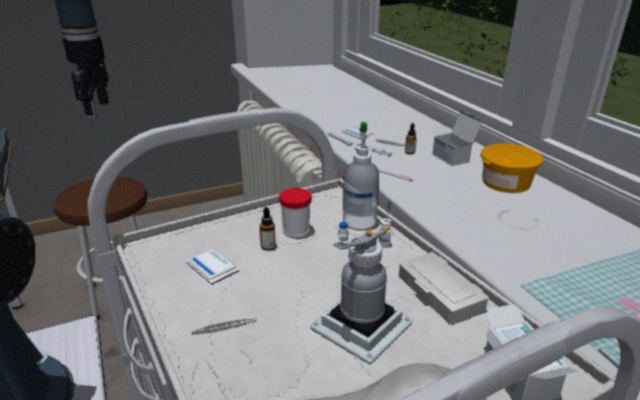

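Run:
```python
from h import *
np.set_printoptions(precision=4,suppress=True)
s={n:dict(np.load(n+"0.npz")) for n in("top","side")}
for n in s: s[n]={k:(v if v.ndim else float(v)) for k,v in s[n].items()}
T=s["top"];S=s["side"]
a=cv2.resize(T["img"][150:235,340:425],(600,600),interpolation=cv2.INTER_CUBIC)
b=cv2.resize(S["img"][210:360,305:420],(0,0),fx=4,fy=4,interpolation=cv2.INTER_CUBIC)
cv2.imwrite("pics/topc.png",a[...,::-1]);cv2.imwrite("pics/sidec.png",b[...,::-1])
for n in s:
    W=cloud(s[n]); 
    print(n,"tray z",np.nanmedian(W[250:300,330:345,2]) if n=="top" else np.nanmedian(W[290:310,200:250,2]))
    m=(np.abs(W[...,0]-.46)<.2)&(W[...,2]>.15)&(W[...,2]<.3)&(np.abs(W[...,1]+.05)<.15)
    v,u=np.nonzero(m)
    for i in np.argsort(v)[::6]: print(u[i],v[i],W[v[i],u[i]],T["img"][v[i],u[i]] if n=="top" else S["img"][v[i],u[i]])
print(px(T,[.23,.58,.25]))
```

```text
top tray z 0.00035862863134881
385 158 [ 0.6308 -0.0486  0.1808] [126 111  84]
385 161 [ 0.6244 -0.0485  0.1808] [109  95  74]
388 162 [ 0.6228 -0.0552  0.1777] [110  95  68]
385 164 [ 0.6178 -0.0481  0.1817] [88 78 60]
386 165 [ 0.6151 -0.0496  0.185 ] [92 76 48]
388 166 [ 0.6133 -0.0541  0.1827] [104 104 103]
389 167 [ 0.6108 -0.0558  0.1846] [103 107 111]
387 169 [ 0.6075 -0.0523  0.1799] [87 91 93]
389 170 [ 0.6046 -0.0558  0.1837] [ 94  98 101]
391 171 [ 0.6028 -0.0603  0.1814] [91 97 99]
392 172 [ 0.5999 -0.0614  0.1863] [80 84 86]
394 173 [ 0.6001 -0.0683  0.1714] [105 104 101]
393 174 [ 0.5959 -0.0636  0.1848] [103  84  54]
399 174 [ 0.5985 -0.0797  0.1671] [130 132 138]
392 175 [ 0.5937 -0.0613  0.1858] [119  96  48]
398 175 [ 0.5957 -0.0766  0.1714] [134 135 139]
388 176 [ 0.5943 -0.0559  0.1686] [92 91 93]
394 176 [ 0.5918 -0.0657  0.184 ] [92 89 83]
400 176 [ 0.5945 -0.082   0.1653] [138 138 143]
388 177 [ 0.5917 -0.0553  0.1717] [106 106 109]
394 177 [ 0.5888 -0.0646  0.1895] [ 98 103 104]
400 177 [ 0.5919 -0.0814  0.1681] [136 137 142]
386 178 [ 0.5893 -0.0506  0.1742] 
[... 12406 characters left out ...]
971  0.158 ] [ 92  92 100]
377 260 [ 0.5847 -0.0951  0.1532] [87 88 96]
355 261 [ 0.5508 -0.0838  0.1537] [85 87 97]
361 261 [ 0.558  -0.0904  0.1558] [ 95  95 103]
367 261 [ 0.5659 -0.0958  0.157 ] [100 100 108]
373 261 [ 0.575  -0.099   0.1565] [ 92  91 100]
356 262 [ 0.5517 -0.0855  0.1526] [85 86 94]
362 262 [ 0.5592 -0.0916  0.1543] [93 91 99]
368 262 [ 0.5675 -0.0963  0.155 ] [ 93  93 101]
374 262 [ 0.5769 -0.0991  0.1541] [85 84 93]
359 263 [ 0.5547 -0.0901  0.1528] [ 95  94 102]
365 263 [ 0.5633 -0.0942  0.1529] [ 97  98 105]
371 263 [ 0.5717 -0.0987  0.1534] [ 92  93 101]
360 264 [ 0.5561 -0.091   0.151 ] [ 95  96 104]
367 264 [ 0.5661 -0.0958  0.1512] [89 88 95]
[ 51.6145 372.6525]
```

View pics/topc.png

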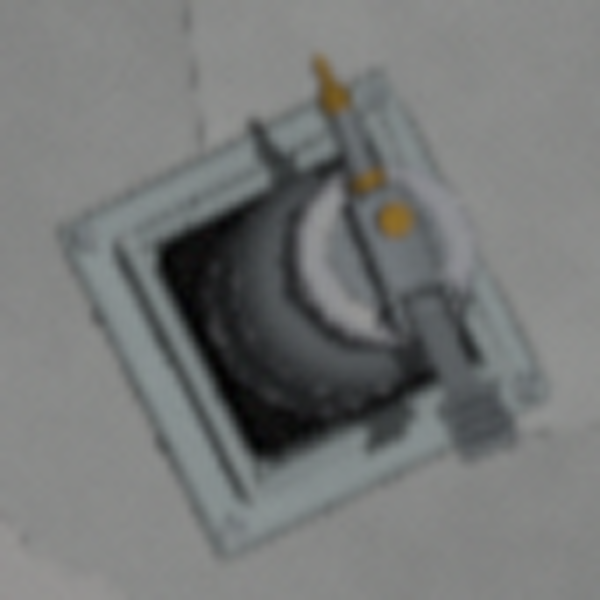

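View pics/sidec.png

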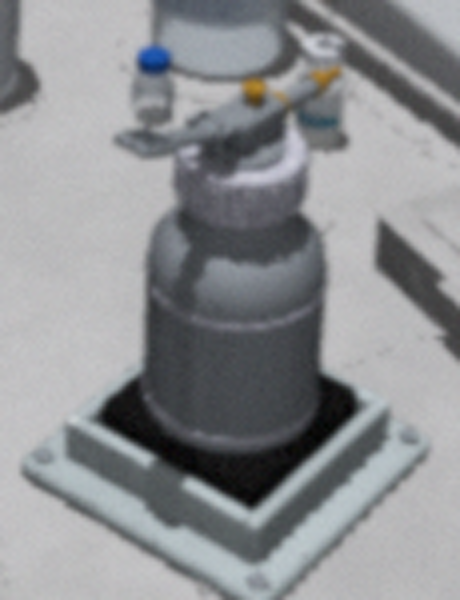

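Run:
```python
from h import *
np.set_printoptions(precision=3,suppress=True)
for n in("top","side"):
    s={k:(v if v.ndim else float(v)) for k,v in np.load(n+"0.npz").items()}
    W=cloud(s); x,y,z=W[...,0],W[...,1],W[...,2]
    for a in np.arange(-.1,.7,.1):
        r=[]
        for b in np.arange(-.2,.65,.1):
            m=(x>=a)&(x<a+.1)&(y>=b)&(y<b+.1); r.append(np.nanmax(z[m]) if m.any() else np.nan)
        print(n,"x%.1f"%a,np.array(r))
    if n=="side":
        m=(np.hypot(x-.574,y+.07)<.04)&(z>.148)&(z<.162)
        from scipy.optimize import least_squares
        P=W[m][:,:2]; print(least_squares(lambda c:np.hypot(*(P-c).T)-.0275,[.574,-.07],loss="soft_l1",f_scale=.001).x,len(P))
```

```text
top x-0.1 [-0.824    nan    nan -0.716 -0.815 -0.813 -0.811 -0.809 -0.814]
top x0.0 [ 0.005  0.018  0.017  0.006 -0.819 -0.815 -0.819    nan -0.815]
top x0.1 [ 0.006  0.016  0.016  0.006 -0.091  0.155  0.163  0.297 -0.816]
top x0.2 [0.026 0.026 0.026 0.025 0.027 0.187 0.233 0.416 0.321]
top x0.3 [ 0.006  0.006  0.013  0.016  0.018  0.024  0.245    nan -0.816]
top x0.4 [ 0.007  0.016  0.008  0.016  0.098  0.02   0.247    nan -0.816]
top x0.5 [ 0.124  0.205  0.013  0.008  0.105  0.097  0.247    nan -0.812]
top x0.6 [ 0.013  0.187  0.013  0.045  0.123  0.096  0.241    nan -0.816]
side x-0.1 [nan nan nan nan nan nan nan nan nan]
side x0.0 [  nan 0.324 0.17  0.002   nan   nan   nan   nan   nan]
side x0.1 [   nan  0.322  0.014  0.002 -0.086  0.155  0.161  0.479    nan]
side x0.2 [0.022 0.022 0.023 0.022 0.023 0.217 0.231 0.481 0.343]
side x0.3 [0.002 0.003 0.011 0.013 0.014 0.021 0.239   nan   nan]
side x0.4 [0.003 0.011 0.005 0.012 0.086 0.022 0.245   nan   nan]
side x0.5 [0.201 0.201 0.002 0.002 0.101 0.093 0.244   nan   nan]
side x0.6 [0.038 0.183 0.001 0.041 0.123 0.092 0.239   nan   nan]
[ 0.575 -0.071] 237
```

>>> move_arm([
  [0,0,0,0,0,-30,0.5],
  [0,0,0,0,0,-65,1],
  [0,0,0,0,0,-90,1],
  [0,0,6,-20,-20,-90,1],
  [0,0,13,-46,-46,-90,1],
  [0,0,20,-72,-72,-90,1],
  [0,0,27,-98,-98,-90,1],
  [0,0,34,-124,-124,-90,1],
  [0,0,41,-150,-150,-90,1],
  [0,0,48,-176,-176,-90,1],
  [0,0,55,-202,-202,-90,1],
  [0,0,62,-228,-228,-90,1],
], squeeze=60)

```text
t: 1.1
tcp_pos: [0.3583, 0.2831, 0.3461]
tool_rot: [0.669, 0.743, -0.0, -0.0]
force: [0.9, -0.5, -0.7]
finger_gap: 0.006
gripper_force: 0.0
```

>>> move_arm([
  [0,0,6.5,-33,10,0,1],
  [0,0,13,-66,20,0,1],
  [0,0,20,-100,30,0,1],
  [0,0,27,-135,41,0,1],
  [0,0,34,-170,51,0,1],
  [0,0,41,-205,62,0,1],
  [0,0,48,-240,72,0,1],
  [0,0,55,-275,83,10,1],
  [0,0,62,-310,94,25,1],
  [0,0,69,-345,104,45,1],
  [0,0,76.1,-391,118,70,1],
  [0,0,76.1,-391,118,95,1],
])

```text
t: 2.1
tcp_pos: [0.5229, -0.0963, 0.2522]
tool_rot: [0.985, 0.172, 0.004, 0.003]
force: [1.2, -0.4, 1.0]
finger_gap: -0.001
gripper_force: 0.0
```

>>> move_arm([
  [0,0,0,0,0,0,1],
])

```text
t: 2.18
tcp_pos: [0.5172, -0.0929, 0.246]
tool_rot: [0.985, 0.174, -0.004, -0.002]
force: [-0.7, -0.1, -0.7]
finger_gap: -0.003
gripper_force: 0.0
```

```bash
cat > st.py <<'E'
from h import *
np.set_printoptions(precision=4,suppress=True)
r=readout.sense(); M=R.from_quat(r["tool_rot"]).as_matrix()
print(r["t"],r["tcp_pos"],"ydir",np.degrees(np.arctan2(M[1,1],M[0,1])),"z",M[:,2],"q",r["q"],"F",r["force"],"T",r["ft_torque"],r["finger_gap"],r["gripper_force"])
E
python3 st.py
python3 - <<'E'
from h import *
s=imaging.snapshot("side"); cv2.imwrite("pics/p1.png",cv2.resize(s["img"][150:290,290:440],(0,0),fx=4,fy=4,interpolation=cv2.INTER_CUBIC)[...,::-1])
E
```

```text
2.1833 [ 0.5172 -0.0929  0.246 ] ydir -69.99294175929441 z [-0.0088  0.0029 -1.    ] q [-0.3903  0.411   1.6866 -0.0008  1.0533  0.8317] F [-0.6526 -0.0698 -0.666 ] T [ 0.001   0.0052 -0.0261] -0.002872816494572707 0.0
```

View pics/p1.png

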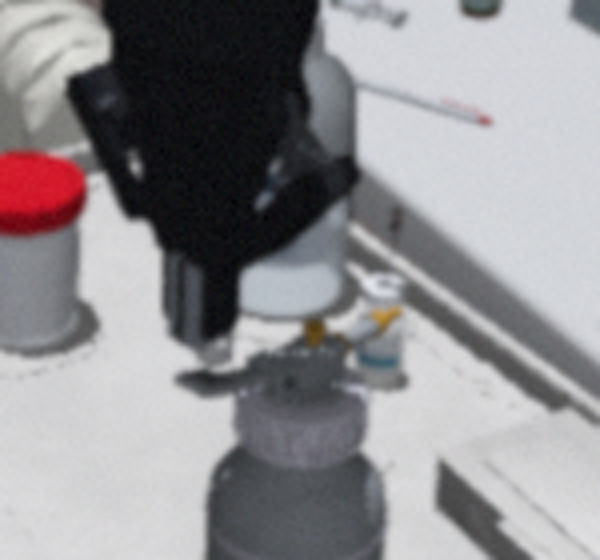

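Run:
```python
from h import *
s=imaging.snapshot("side"); r=readout.sense(); p=r["tcp_pos"]; print(p)
f=lambda q:(px(s,q)-[290,150])*4
print("tip",f(p-[0,0,.025]),"at pad height",f([p[0],p[1],.2]),"pad est",f([.522,-.0899,.2]))
```

```text
[ 0.5178053  -0.09057092  0.24996566]
tip [196.73122926 318.78548249] at pad height [195.55885197 374.36587273] pad est [204.63352549 370.99700401]
```

>>> move_arm([
  [0,0,0,0,0,6,1],
  [0,0,0,0,0,12,1],
  [0,0,0,0,0,18,1],
  [0,0,0,0,0,22,1],
  [0,0,0,0,0,24,1],
  [0,0,0,0,0,26,1],
  [0,0,0,0,0,28,1],
  [0,0,0,0,0,28,1],
])

```text
t: 2.95
tcp_pos: [0.5182, -0.0905, 0.2232]
tool_rot: [0.984, 0.176, -0.001, -0.0]
force: [-2.8, -0.3, 3.1]
finger_gap: 0.001
gripper_force: 1.7
```

```bash
python3 st.py
```

```text
2.95 [ 0.5182 -0.0905  0.2232] ydir -69.72589761969614 z [-0.0016  0.0001 -1.    ] q [-0.3852  0.4405  1.7142 -0.0005  0.9884  0.832 ] F [-2.8335 -0.3307  3.0628] T [-0.0599  0.5672  0.0014] 0.0009149534920901162 1.667330958880484
```

>>> move_arm([
  [0,0,0,0,0,2,1],
  [0,0,0,0,0,4,1],
  [0,0,0,0,0,6,1],
  [0,0,0,0,0,8,1],
  [0,0,0,0,0,9,1],
  [0,0,0,0,0,10,1],
  [0,0,0,0,0,10,1],
])

```text
t: 3.53
tcp_pos: [0.5185, -0.0907, 0.2131]
tool_rot: [0.984, 0.176, -0.0, -0.0]
force: [-4.9, -0.5, 5.0]
finger_gap: -0.0
gripper_force: 2.7
```

>>> move_arm([
  [0,0,0,0,0,1,1],
  [0,0,0,0,0,1.5,1],
  [0,0,0,0,0,1.5,1],
])

```text
t: 3.78
tcp_pos: [0.5186, -0.0908, 0.212]
tool_rot: [0.984, 0.176, -0.0, 0.0]
force: [-4.9, -1.2, 7.4]
finger_gap: 0.001
gripper_force: 3.7
```

>>> move_arm([
  [0,0,0,0,0,1,1],
  [0,0,0,0,0,1,1],
])

```text
t: 3.95
tcp_pos: [0.5185, -0.0908, 0.2111]
tool_rot: [0.984, 0.176, -0.0, 0.0]
force: [-4.6, -0.6, 7.7]
finger_gap: -0.003
gripper_force: 4.0
```

>>> move_arm([
  [0,0,0,0,0,1,1],
  [0,0,0,0,0,1,1],
])

```text
t: 4.12
tcp_pos: [0.5185, -0.0909, 0.2101]
tool_rot: [0.984, 0.176, -0.0, 0.0]
force: [-5.8, -1.4, 8.0]
finger_gap: -0.002
gripper_force: 4.2
```

>>> move_arm([
  [0,0,0,0,0,1,1],
  [0,0,0,0,0,1,1],
])

```text
t: 4.28
tcp_pos: [0.5184, -0.091, 0.2094]
tool_rot: [0.984, 0.176, -0.001, 0.0]
force: [-6.6, -2.4, 10.4]
finger_gap: 0.001
gripper_force: 5.4
```

>>> move_arm([
  [0,0,0,0,0,0.5,1],
  [0,0,0,0,0,0.5,1],
])

```text
t: 4.45
tcp_pos: [0.5183, -0.091, 0.2091]
tool_rot: [0.984, 0.176, -0.001, 0.0]
force: [-6.8, -1.4, 10.9]
finger_gap: -0.002
gripper_force: 5.9
```

>>> move_arm([
  [0,0,0,0,0,0.7,1],
  [0,0,0,0,0,1,1],
  [0,0,0,0,0,1,1],
])

```text
t: 4.7
tcp_pos: [0.5182, -0.0911, 0.2084]
tool_rot: [0.984, 0.176, -0.001, 0.0]
force: [-7.7, -2.5, 13.0]
finger_gap: -0.0
gripper_force: 6.7
```

```bash
python3 st.py
python3 - <<'E'
from h import *
s=imaging.snapshot("side"); cv2.imwrite("pics/p2.png",cv2.resize(s["img"][190:290,300:420],(0,0),fx=6,fy=6,interpolation=cv2.INTER_CUBIC)[...,::-1])
E
```

```text
4.7 [ 0.5182 -0.0911  0.2084] ydir -69.71450250492902 z [-0.0013 -0.0011 -1.    ] q [-0.3858  0.462   1.7289 -0.0019  0.9514  0.832 ] F [-7.7238 -2.5489 13.0141] T [-0.3055  1.2422 -0.0091] -3.339349565275312e-05 6.716442815959454
```

View pics/p2.png

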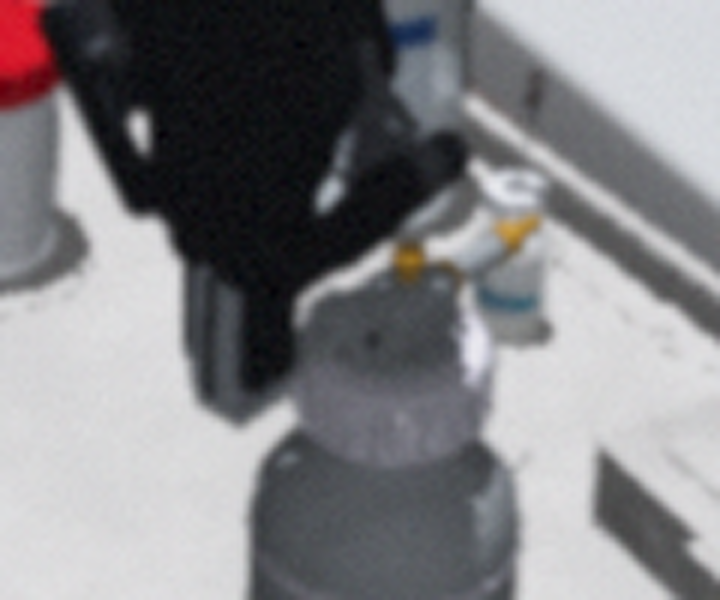

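>>> move_arm([
  [0,0,0,0,0,0.7,1],
  [0,0,0,0,0,1.2,1],
  [0,0,0,0,0,1.2,1],
  [0,0,0,0,0,1.2,1],
  [0,0,0,0,0,1.2,1],
])

```text
t: 5.17
tcp_pos: [0.5179, -0.0912, 0.2073]
tool_rot: [0.984, 0.176, -0.001, 0.0]
force: [-8.2, -3.0, 13.4]
finger_gap: 0.001
gripper_force: 7.3
```

>>> move_arm([
  [0,0,0,-1,0,0,1],
  [0,0,0,-2,0,0,1],
  [0,0,0,-3,0,0,1],
  [0,0,0,-3,0,0,1],
])

```text
t: 5.5
tcp_pos: [0.5176, -0.0918, 0.2077]
tool_rot: [0.984, 0.175, 0.002, 0.001]
force: [-2.1, 0.6, 12.7]
finger_gap: -0.003
gripper_force: 5.8
```

```bash
python3 st.py
python3 - <<'E'
from h import *
for n in("top","side"):
    s=imaging.snapshot(n); np.savez(n+"1.npz",**s)
    W=cloud(s); x,y,z=W[...,0],W[...,1],W[...,2]
    o={k:(v if v.ndim else float(v)) for k,v in np.load(n+"0.npz").items()}; O=cloud(o)
    # nozzle tip and collar comparison by plane-ish medians on pixels unchanged
    m=(np.hypot(O[...,0]-.574,O[...,1]+.07)<.075)&(O[...,2]>.12)&(O[...,2]<.21)&(np.linalg.norm(W-O,axis=-1)<.012)
    d=W-O
    for lo,hi in((.12,.15),(.15,.172),(.172,.2)):
        k=m&(O[...,2]>lo)&(O[...,2]<hi); print(n,lo,k.sum(),np.round(np.median(d[k],0)*1e3,2))
    a=cv2.resize(s["img"][150:235,340:425],(500,500),interpolation=cv2.INTER_CUBIC)
    if n=="top":cv2.imwrite("pics/p3.png",a[...,::-1])
E
```

```text
5.5 [ 0.5176 -0.0918  0.2077] ydir -69.78695340646006 z [ 0.0048 -0.0004 -1.    ] q [-0.389   0.4607  1.7344  0.0018  0.942   0.828 ] F [-2.1056  0.6301 12.6521] T [0.1971 0.4036 0.0184] -0.003491212681255554 5.837485576048493
top 0.12 255 [ 0.   -0.   -0.02]
top 0.15 282 [ 0.07 -0.1  -0.53]
top 0.172 343 [ 0.12 -0.17 -0.93]
side 0.12 699 [ 0.03  0.05 -0.05]
side 0.15 511 [ 0.12  0.21 -0.16]
side 0.172 397 [ 0.03  0.06 -0.04]
```

View pics/p3.png

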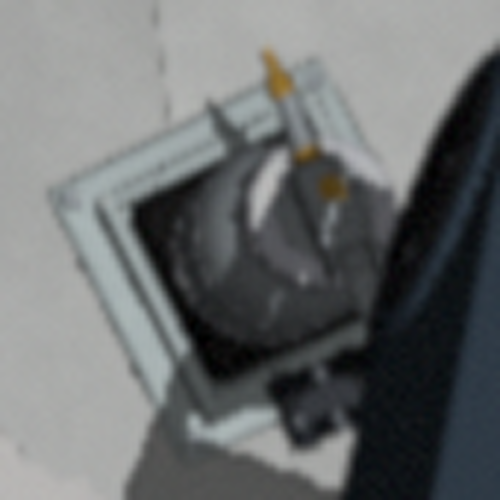

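>>> move_arm([
  [0,0,0,0,0,0.5,1],
  [0,0,0,0,0,1,1],
  [0,0,0,0,0,1.5,1],
  [0,0,0,0,0,1.5,1],
  [0,0,0,0,0,1.5,1],
])

```text
t: 6.02
tcp_pos: [0.5173, -0.0919, 0.2062]
tool_rot: [0.984, 0.176, 0.002, 0.001]
force: [-3.3, 0.9, 13.3]
finger_gap: -0.002
gripper_force: 6.6
```

```bash
python3 st.py
```

```text
6.0167 [ 0.5173 -0.0919  0.2062] ydir -69.75650063906112 z [ 0.0036 -0.0008 -1.    ] q [-0.389   0.4628  1.7358  0.0008  0.9393  0.828 ] F [-3.2696  0.8615 13.3342] T [ 0.1854  0.6072 -0.0075] -0.001700219270322034 6.600917167961597
```

>>> move_arm([
  [0,0,0,0,0,1,1],
  [0,0,0,0,0,2,1],
  [0,0,0,0,0,3,1],
  [0,0,0,0,0,3,1],
  [0,0,0,0,0,3,1],
])

```text
t: 6.43
tcp_pos: [0.5167, -0.0921, 0.2035]
tool_rot: [0.984, 0.176, 0.001, 0.001]
force: [-6.2, -0.4, 15.5]
finger_gap: 0.0
gripper_force: 8.1
```

```bash
python3 st.py
python3 - <<'E'
from h import *
for n,c in(("top",(374,392,156,176)),("side",(366,394,224,240))):
    s=imaging.snapshot(n); o=np.load(n+"0.npz"); p=np.load(n+"1.npz")
    t=o["img"][c[2]:c[3],c[0]:c[1]]
    for i in(p["img"],s["img"]):
        m=cv2.matchTemplate(cv2.resize(np.ascontiguousarray(i[c[2]-10:c[3]+10,c[0]-10:c[1]+10]),(0,0),fx=4,fy=4,interpolation=cv2.INTER_CUBIC),cv2.resize(np.ascontiguousarray(t),(0,0),fx=4,fy=4,interpolation=cv2.INTER_CUBIC),cv2.TM_CCOEFF_NORMED)
        _,v,_,l=cv2.minMaxLoc(m); print(n,"shift px",(np.array(l)-40)/4,v)
s=imaging.snapshot("side")
cv2.imwrite("pics/p4.png",cv2.resize(s["img"][215:275,320:400],(0,0),fx=9,fy=9,interpolation=cv2.INTER_CUBIC)[...,::-1])
E
```

```text
6.4333 [ 0.5167 -0.0921  0.2035] ydir -69.73433880943159 z [ 0.0023 -0.0013 -1.    ] q [-0.3893  0.4666  1.7389 -0.0004  0.9334  0.828 ] F [-6.158  -0.3524 15.5206] T [-0.0979  0.9835 -0.0017] 0.00021216886282551516 8.073408622294664
top shift px [0. 0.] 0.9910732507705688
top shift px [0.25 0.  ] 0.9777677059173584
side shift px [0. 0.] 0.6612873673439026
side shift px [4.5 3.5] 0.39197567105293274
```

View pics/p4.png

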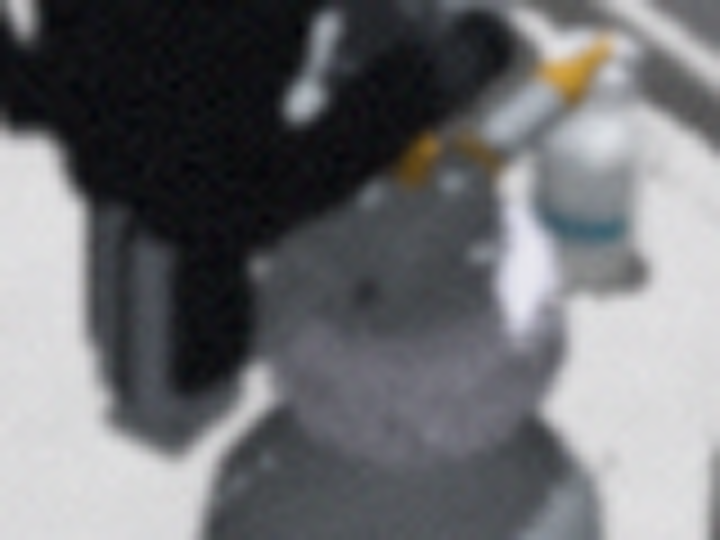

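>>> move_arm([
  [0,0,0,0,0,-3,1],
  [0,0,0,0,0,-6,1],
  [0,0,0,0,0,-10,1],
  [0,0,0,0,0,-18,1],
  [0,0,0,0,0,-30,1],
  [0,0,0,0,0,-50,1],
  [0,0,0,0,0,-70,1],
  [0,0,0,0,0,-70,1],
])

```text
t: 7.25
tcp_pos: [0.5195, -0.0924, 0.2755]
tool_rot: [0.984, 0.176, 0.005, 0.002]
force: [-0.1, -0.6, 0.9]
finger_gap: -0.001
gripper_force: 0.0
```

```bash
python3 st.py
python3 - <<'E'
from h import *
np.set_printoptions(precision=4,suppress=True)
s=imaging.snapshot("side"); np.savez("side2.npz",**s)
cv2.imwrite("pics/p5.png",cv2.resize(s["img"][210:300,310:430],(0,0),fx=6,fy=6,interpolation=cv2.INTER_CUBIC)[...,::-1])
o=np.load("side0.npz"); t=imaging.snapshot("top");np.savez("top2.npz",**t)
for n,i,c in(("top noz",t,(374,392,156,176)),("noz",s,(372,394,224,240)),("pad",s,(332,350,240,250)),("collar",s,(345,385,245,270)),("shoulder",s,(335,395,262,290))):
    o=np.load(n[:3]+"0.npz") if n[:3]=="top" else np.load("side0.npz")
    f=lambda a:cv2.resize(np.ascontiguousarray(a),(0,0),fx=4,fy=4,interpolation=cv2.INTER_CUBIC)
    m=cv2.matchTemplate(f(i["img"][c[2]-12:c[3]+12,c[0]-12:c[1]+12]),f(o["img"][c[2]:c[3],c[0]:c[1]]),cv2.TM_CCOEFF_NORMED)
    _,v,_,l=cv2.minMaxLoc(m); print(n,(np.array(l)-48)/4,v)
E
```

```text
7.25 [ 0.5195 -0.0924  0.2755] ydir -69.75136917440835 z [ 0.0102 -0.0029 -0.9999] q [-0.3887  0.3689  1.6599  0.0013  1.1023  0.8281] F [-0.1102 -0.5948  0.8797] T [-0.0227  0.0005  0.0304] -0.001405896137831593 0.0
top noz [0.5  0.25] 0.9053011536598206
noz [3.5  3.25] 0.5611767768859863
pad [-5.5  7.5] 0.748053252696991
collar [0.   1.25] 0.6396814584732056
shoulder [-0.25  0.25] 0.9141591787338257
```

View pics/p5.png

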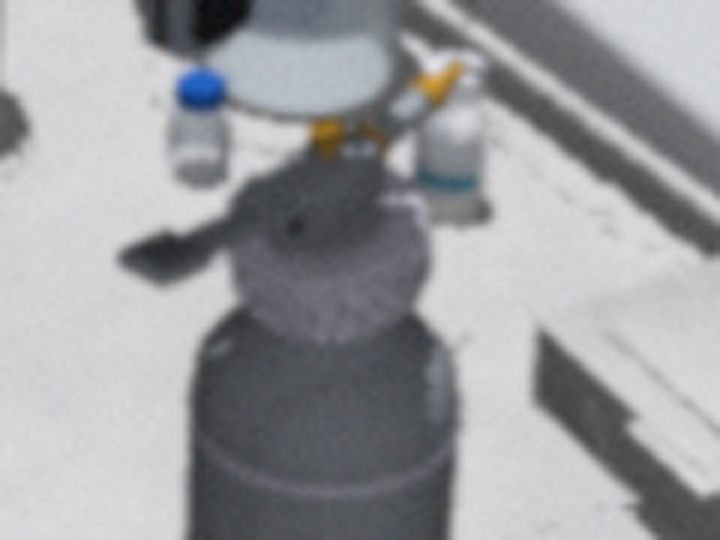

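Run:
```python
from h import *
np.set_printoptions(precision=4,suppress=True)
ax=np.array([.5745,-.0705]);th=np.radians(20.3);d=np.array([np.cos(th),np.sin(th)]);e=np.array([-d[1],d[0]])
for tag in("0","2"):
  for n in("side","top"):
    s={k:(v if v.ndim else float(v)) for k,v in np.load(n+tag+".npz").items()}
    W=cloud(s).reshape(-1,3); W=W[np.isfinite(W).all(1)]
    u=(W[:,:2]-ax)@d; v=(W[:,:2]-ax)@e; z=W[:,2]
    r=[]
    for a in np.arange(-.07,.071,.01):
        m=(abs(u-a)<.005)&(abs(v)<.03)&(z>.14)&(z<.215)
        r.append("%.0f:%.1f/%d"%(a*1e3,np.percentile(z[m],85)*1e3,m.sum()) if m.sum()>2 else "-")
    print(tag,n,*r)
    m=(np.hypot(u,v)<.04)&(z>.16)&(z<.18)&(abs(v)>.012)
    # collar top plane
    m=(np.hypot(u,v)<.026)&(abs(v)>.012)&(z>.155)&(z<.18)
    A=np.c_[u[m],v[m],np.ones(m.sum())]; c=z[m].copy(); k=np.ones(len(c),bool)
    for _ in range(6):
        x=np.linalg.lstsq(A[k],c[k],rcond=None)[0]; k=abs(A@x-c)<.003
    print("  collar top plane slope u,v,z0",x,k.sum())
```

```text
0 side -70:200.2/23 -60:200.0/41 -50:197.4/23 -40:192.7/23 -30:184.5/136 -20:185.8/294 -10:185.1/178 0:186.3/171 10:186.0/119 20:183.1/44 30:182.1/25 40:182.1/28 50:181.4/13 60:180.2/6 -
  collar top plane slope u,v,z0 [-0.0103 -0.014   0.1675] 121
0 top -70:203.4/6 -60:202.5/44 -50:199.9/40 -40:194.6/23 -30:192.0/31 -20:189.5/91 -10:187.7/120 0:187.5/131 10:188.1/112 20:185.2/80 30:184.2/26 40:184.8/20 50:184.8/19 60:181.0/6 -
  collar top plane slope u,v,z0 [0.013  0.0337 0.17  ] 163
2 side -70:189.3/56 -60:188.6/32 -50:186.4/24 -40:185.7/26 -30:184.8/199 -20:184.2/239 -10:187.8/211 0:189.6/169 10:189.8/105 20:190.5/44 30:192.5/29 40:194.3/26 50:194.2/9 - -
  collar top plane slope u,v,z0 [0.185  0.1263 0.1742] 133
2 top - - -50:188.8/6 -40:187.8/24 -30:188.8/46 -20:188.7/94 -10:190.3/122 0:193.0/126 10:192.1/114 20:191.3/73 30:194.1/23 40:197.2/23 50:196.7/10 - -
  collar top plane slope u,v,z0 [ 0.1994 -0.0125  0.1731] 163
```

>>> move_arm([
  [0,0,0,30,-1,0,1],
  [0,0,0,60,-1.5,0,1],
  [0,0,0,91,-1.5,0,1],
  [0,0,0,91,-1.5,20,1],
  [0,0,0,91,-1.5,38,1],
  [0,0,0,91,-1.5,48,1],
  [0,0,0,91,-1.5,53,1],
  [0,0,0,91,-1.5,55,1],
  [0,0,0,91,-1.5,57,1],
  [0,0,0,91,-1.5,59,1],
  [0,0,0,91,-1.5,61,1],
  [0,0,0,91,-1.5,61,1],
])

```text
t: 8.35
tcp_pos: [0.6025, -0.0597, 0.2142]
tool_rot: [0.984, 0.176, 0.003, 0.002]
force: [-2.4, 0.4, 13.9]
finger_gap: 0.004
gripper_force: 6.6
```

```bash
python3 st.py
```

```text
8.35 [ 0.6025 -0.0597  0.2142] ydir -69.76502802663325 z [ 0.0058 -0.0021 -1.    ] q [-0.2829  0.5486  1.5295 -0.0004  1.0573  0.9349] F [-2.4362  0.3947 13.8648] T [-0.0214  0.2817 -0.0035] 0.004001862931397808 6.598682049661875
```

>>> move_arm([
  [0,0,0,0,0,1,1],
  [0,0,0,0,0,2,1],
  [0,0,0,0,0,3,1],
  [0,0,0,0,0,4,1],
  [0,0,0,0,0,4,1],
])

```text
t: 8.77
tcp_pos: [0.6045, -0.0607, 0.2128]
tool_rot: [0.984, 0.176, 0.005, 0.003]
force: [-3.7, -1.3, 21.6]
finger_gap: -0.001
gripper_force: 10.7
```

>>> move_arm([
  [0,0,0,0,0,1,1],
  [0,0,0,0,0,2,1],
  [0,0,0,0,0,3,1],
  [0,0,0,0,0,3,1],
])

```text
t: 9.1
tcp_pos: [0.6051, -0.0602, 0.2096]
tool_rot: [0.984, 0.175, 0.007, 0.003]
force: [4.1, 1.3, 10.0]
finger_gap: -0.002
gripper_force: 6.1
```

>>> move_arm([
  [0,0,0,0,0,1,1],
  [0,0,0,0,0,1,1],
])

```text
t: 9.27
tcp_pos: [0.6058, -0.0598, 0.2075]
tool_rot: [0.984, 0.175, 0.007, 0.003]
force: [4.5, 1.8, 12.6]
finger_gap: 0.002
gripper_force: 6.7
```

```bash
cat > tilt.py <<'E'
from h import *
import sys
np.set_printoptions(precision=4,suppress=True)
ax=np.array([.5745,-.0705]);th=np.radians(20.3);d=np.array([np.cos(th),np.sin(th)]);e=np.array([-d[1],d[0]])
for n in("side","top"):
    s=imaging.snapshot(n); cv2.imwrite(f"pics/{n}_{sys.argv[1]}.png",cv2.resize(s["img"][210:300,310:430] if n=="side" else s["img"][150:235,340:425],(0,0),fx=6,fy=6,interpolation=cv2.INTER_CUBIC)[...,::-1])
    W=cloud(s).reshape(-1,3); W=W[np.isfinite(W).all(1)]
    u=(W[:,:2]-ax)@d; v=(W[:,:2]-ax)@e; z=W[:,2]
    r=[]
    for a in np.arange(-.07,.071,.01):
        m=(abs(u-a)<.005)&(abs(v)<.03)&(z>.14)&(z<.215)
        r.append("%.0f:%.1f/%d"%(a*1e3,np.percentile(z[m],85)*1e3,m.sum()) if m.sum()>2 else "-")
    print(n,*r)
    m=(np.hypot(u,v)<.026)&(abs(v)>.012)&(z>.155)&(z<.18)
    A=np.c_[u[m],v[m],np.ones(m.sum())]; c=z[m]; k=np.ones(len(c),bool)
    for _ in range(6):
        x=np.linalg.lstsq(A[k],c[k],rcond=None)[0]; k=abs(A@x-c)<.003
    print("  collar top plane slope u,v,z0",x,k.sum())
E
python3 st.py; python3 tilt.py a
```

```text
9.2667 [ 0.6058 -0.0598  0.2075] ydir -69.81196684030573 z [ 0.0147 -0.0026 -0.9999] q [-0.2826  0.558   1.5333  0.0019  1.0354  0.9349] F [ 4.4635  1.8462 12.583 ] T [ 0.1985 -0.5699  0.0383] 0.0015565954489747311 6.6807046718895435
side -70:201.3/16 -60:201.3/46 -50:198.3/23 -40:193.4/22 -30:182.3/151 -20:185.6/285 -10:185.4/185 0:186.1/172 10:185.7/115 20:210.6/209 30:208.8/100 40:205.4/36 50:179.4/11 60:177.6/6 -
  collar top plane slope u,v,z0 [-0.0148  0.006   0.1677] 120
top - - - - - - - 0:174.4/20 10:195.8/13 - - - - - -
  collar top plane slope u,v,z0 [-0.0978  0.4415  0.1774] 19
```

>>> move_arm([
  [0,0,0,0,0,-5,1],
  [0,0,0,0,0,-20,1],
  [0,0,0,0,0,-40,1],
  [0,0,0,-30,0,-40,1],
  [0,0,0,-60,0,-40,1],
  [0,0,0,-90,0,-40,1],
  [0,0,0,-93,1,-40,1],
  [0,0,0,-93,1,-30,1],
  [0,0,0,-93,1,-22,1],
  [0,0,0,-93,1,-22,1],
])

```text
t: 10.2
tcp_pos: [0.514, -0.0921, 0.2231]
tool_rot: [0.984, 0.176, -0.001, -0.0]
force: [-2.2, -2.2, 3.4]
finger_gap: -0.002
gripper_force: 1.7
```

```bash
python3 st.py; python3 tilt.py b
```

```text
10.2 [ 0.514  -0.0921  0.2231] ydir -69.72641425462302 z [-0.0022 -0.     -1.    ] q [-0.3911  0.4361  1.7233 -0.001   0.9841  0.8264] F [-2.1643 -2.2335  3.3792] T [-0.2698  0.3177 -0.0183] -0.001859810880267753 1.7129086679778993
side -70:213.0/75 -60:210.9/40 -50:192.7/17 -40:190.1/23 -30:184.9/155 -20:185.8/281 -10:184.6/183 0:186.0/170 10:186.1/108 20:181.8/43 30:181.5/22 40:181.0/26 50:181.6/19 60:178.7/3 -
  collar top plane slope u,v,z0 [-0.0122  0.1661  0.1708] 115
top - - -50:196.3/9 -40:193.7/17 -30:191.4/31 -20:189.7/91 -10:187.4/119 0:187.9/128 10:187.8/116 20:184.8/77 30:183.9/25 40:183.4/20 50:184.3/18 60:181.1/5 -
  collar top plane slope u,v,z0 [-0.0321  0.0224  0.1692] 160
```

>>> move_arm([
  [0,0,0,0,0,3,1],
  [0,0,0,0,0,6,1],
  [0,0,0,0,0,9,1],
  [0,0,0,0,0,11.5,1],
  [0,0,0,0,0,13,1],
  [0,0,0,0,0,13,1],
  [0,0,0,0,0,13,1],
])

```text
t: 10.88
tcp_pos: [0.5136, -0.092, 0.2116]
tool_rot: [0.984, 0.176, -0.001, 0.0]
force: [-3.9, -2.1, 7.0]
finger_gap: -0.001
gripper_force: 3.4
```

>>> move_arm([
  [0,0,0,-0.5,0,1,1],
  [0,0,0,-0.5,0,1,1],
  [0,0,0,-0.5,0,1,1],
])

```text
t: 11.13
tcp_pos: [0.5135, -0.0921, 0.2109]
tool_rot: [0.984, 0.176, 0.0, 0.0]
force: [-3.2, -2.1, 6.3]
finger_gap: 0.0
gripper_force: 3.5
```

>>> move_arm([
  [0,0,0,0,0,1,1],
  [0,0,0,0,0,1,1],
  [0,0,0,0,0,1,1],
])

```text
t: 11.38
tcp_pos: [0.5135, -0.0922, 0.21]
tool_rot: [0.984, 0.176, -0.0, 0.0]
force: [-3.2, -3.0, 8.1]
finger_gap: -0.003
gripper_force: 3.9
```

>>> move_arm([
  [0,0,0,0,0,1,1],
  [0,0,0,0,0,1,1],
  [0,0,0,0,0,1,1],
  [0,0,0,0,0,1,1],
])

```text
t: 11.72
tcp_pos: [0.5134, -0.0923, 0.2093]
tool_rot: [0.984, 0.176, -0.0, 0.0]
force: [-3.8, -1.8, 10.1]
finger_gap: -0.0
gripper_force: 5.1
```

>>> move_arm([
  [0,0,0,0,0,0.5,1],
  [0,0,0,0,0,0.5,1],
  [0,0,0,0,0,0.5,1],
  [0,0,0,0,0,0.5,1],
])

```text
t: 12.05
tcp_pos: [0.5133, -0.0923, 0.209]
tool_rot: [0.984, 0.176, -0.0, 0.0]
force: [-5.6, -2.1, 11.8]
finger_gap: 0.002
gripper_force: 5.6
```

```bash
python3 st.py; python3 tilt.py c
```

```text
12.05 [ 0.5133 -0.0923  0.209 ] ydir -69.71743726659179 z [-0.0003 -0.0009 -1.    ] q [-0.392   0.4554  1.7401 -0.0011  0.9461  0.8255] F [-5.6432 -2.1176 11.8364] T [-0.3237  0.8567  0.0073] 0.0017366318200984698 5.6450742948800325
side -70:210.1/148 -60:208.4/55 -50:182.6/12 -40:183.7/31 -30:182.8/154 -20:185.2/274 -10:184.6/183 0:185.8/176 10:185.8/109 20:182.1/40 30:182.0/28 40:182.8/25 50:182.9/14 60:181.0/6 -
  collar top plane slope u,v,z0 [0.0396 0.1556 0.1704] 122
top - - -50:184.2/4 -40:185.4/15 -30:186.7/33 -20:188.8/89 -10:187.3/121 0:188.3/128 10:188.5/117 20:184.6/79 30:184.7/24 40:184.1/21 50:185.1/18 60:184.1/5 -
  collar top plane slope u,v,z0 [0.0051 0.007  0.1693] 178
```

>>> move_arm([
  [0,0,0,0,0,-5,1],
  [0,0,0,0,0,-15,1],
  [0,0,0,0,0,-30,1],
  [0,0,0,0,0,-50,0.8],
  [0,0,0,0,0,-65,0.4],
  [0,0,0,20,0.5,-65,0],
  [0,0,0,40,0.5,-65,0],
  [0,0,0,55,1,-65,0],
  [0,0,0,65,1,-65,0],
  [0,0,0,65,1,-65,0],
  [0,0,0,65,1,-65,0],
  [0,0,0,65,1,-65,0],
])

```text
t: 13.15
tcp_pos: [0.574, -0.0703, 0.2726]
tool_rot: [0.984, 0.176, -0.001, -0.0]
force: [-0.3, -0.3, -0.3]
finger_gap: 1.0
gripper_force: 0.0
```

```bash
python3 st.py; python3 tilt.py d
```

```text
13.15 [ 0.574  -0.0703  0.2726] ydir -69.74427513786853 z [-0.0016  0.0006 -1.    ] q [-0.3151  0.4463  1.5328  0.0001  1.1641  0.9022] F [-0.3444 -0.3094 -0.3027] T [ 0.02   -0.0269  0.0215] 1.000397712609554 0.0
side -70:200.2/23 -60:199.9/39 -50:197.2/26 -40:192.8/22 -30:186.5/148 -20:184.8/284 -10:185.4/192 0:186.0/160 10:186.2/117 20:182.2/37 30:181.8/24 40:181.4/27 50:181.9/14 60:179.1/5 -
  collar top plane slope u,v,z0 [0.0025 0.0364 0.1686] 122
top - - - - - -20:167.4/4 -10:170.3/17 0:173.5/7 - - 30:183.5/11 40:183.7/20 50:183.3/20 60:182.2/4 -
  collar top plane slope u,v,z0 [ 0.216  -0.0601  0.1721] 14
```

>>> move_arm([
  [0,0,0,0.5,0,15,0],
  [0,0,0,0.5,0,35,0],
  [0,0,0,0.5,0,55,0],
  [0,0,0,0.5,0,75,0],
  [0,0,0,0.5,0,92,0],
  [0,0,0,0.5,0,104,0],
  [0,0,0,0.5,0,110,0],
  [0,0,0,0.5,0,112,0],
  [0,0,0,0.5,0,112,0],
])

```text
t: 14.0
tcp_pos: [0.5751, -0.0705, 0.1611]
tool_rot: [0.984, 0.176, -0.0, -0.0]
force: [-0.1, -0.1, 0.1]
finger_gap: 0.997
gripper_force: 0.0
```

>>> move_arm([
  [0,0,0,0,0,0,0.2],
  [0,0,0,0,0,0,0.3],
  [0,0,0,0,0,0,0.4],
  [0,0,0,0,0,0,0.6],
  [0,0,0,0,0,0,1],
  [0,0,0,0,0,0,1],
  [0,0,0,0,0,0,1],
  [0,0,0,0,0,0,1],
], squeeze=90)

```text
t: 14.67
tcp_pos: [0.5763, -0.0709, 0.1625]
tool_rot: [0.984, 0.176, 0.001, 0.001]
force: [-0.5, -0.4, 5.9]
finger_gap: 0.616
gripper_force: 93.7
```

```bash
python3 st.py; python3 tilt.py e
```

```text
14.6667 [ 0.5763 -0.0709  0.1625] ydir -69.75025472143219 z [ 0.0028 -0.0013 -1.    ] q [-0.3145  0.5902  1.6334 -0.0004  0.9149  0.9031] F [-0.462  -0.3888  5.8765] T [-0.161   0.0338  0.0033] 0.6159898366786396 93.70377355495293
side -70:199.7/24 -60:200.0/42 -50:197.2/25 -40:192.0/21 -30:185.6/138 -20:206.5/366 -10:203.5/329 0:188.2/164 10:210.1/73 - - - - - -
  collar top plane slope u,v,z0 [0.2246 0.0803 0.1713] 89
top - - - - - - - - - - - - - - -
  collar top plane slope u,v,z0 [0. 0. 0.] 0
```

View pics/side_e.png

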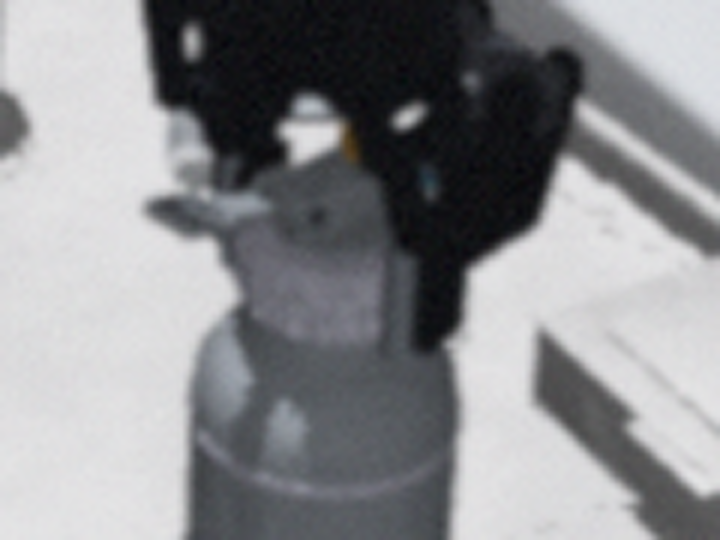

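>>> move_arm([
  [0,0,-2,0,0,0,1],
  [0,0,-5,0,0,0,1],
  [0,0,-8,0,0,0,1],
  [0,0,-11.5,0,0,0,1],
  [0,0,-15,0,0,0,1],
  [0,0,-18.5,0,0,0,1],
  [0,0,-22,0,0,0,1],
  [0,0,-25.5,0,0,0,1],
  [0,0,-29,0,0,0,1],
  [0,0,-32.5,0,0,0,1],
  [0,0,-36,0,0,0,1],
  [0,0,-40,0,0,0,1],
])

```text
t: 15.77
tcp_pos: [0.5767, -0.0705, 0.1628]
tool_rot: [0.865, 0.502, 0.002, 0.001]
force: [-0.5, 0.4, 8.3]
finger_gap: 0.62
gripper_force: 94.2
```

```bash
python3 st.py
```

```text
15.7667 [ 0.5767 -0.0705  0.1628] ydir -29.708565251878273 z [ 0.0041 -0.0001 -1.    ] q [-0.3144  0.5898  1.6329  0.0015  0.915   0.2032] F [-0.509   0.4303  8.2905] T [ 0.0241  0.0356 -0.489 ] 0.6198050544419198 94.21848706580931
```

>>> move_arm([
  [0,0,-3.5,0,0,0,1],
  [0,0,-7,0,0,0,1],
  [0,0,-10.5,0,0,0,1],
  [0,0,-14,0,0,0,1],
  [0,0,-17.5,0,0,0,1],
  [0,0,-21,0,0,0,1],
  [0,0,-24.5,0,0,0,1],
  [0,0,-28,0,0,0,1],
  [0,0,-31.5,0,0,0,1],
  [0,0,-35,0,0,0,1],
  [0,0,-38,0,0,0,1],
  [0,0,-40,0,0,0,1],
])

```text
t: 16.77
tcp_pos: [0.577, -0.07, 0.1632]
tool_rot: [0.641, 0.768, 0.002, 0.002]
force: [0.5, 1.5, 9.9]
finger_gap: 0.614
gripper_force: 94.3
```

```bash
python3 st.py; python3 tilt.py f
```

```text
16.7667 [ 0.577  -0.07    0.1632] ydir 10.298746910152557 z [ 0.0049  0.0004 -1.    ] q [-0.3138  0.5892  1.6326  0.0024  0.9153 -0.495 ] F [0.519  1.5159 9.8623] T [ 0.3878 -0.0448 -0.192 ] 0.6137312434327764 94.34076969009766
side - -60:212.1/124 -50:204.6/84 -40:191.5/169 -30:208.8/328 -20:208.4/223 -10:186.0/283 0:188.7/163 10:210.6/72 20:210.8/69 30:192.1/186 40:194.5/42 50:212.0/145 60:210.5/35 -
  collar top plane slope u,v,z0 [0.0659 0.1715 0.1717] 87
top - - - - - - - - - - - - - - -
  collar top plane slope u,v,z0 [0. 0. 0.] 0
```

View pics/side_f.png

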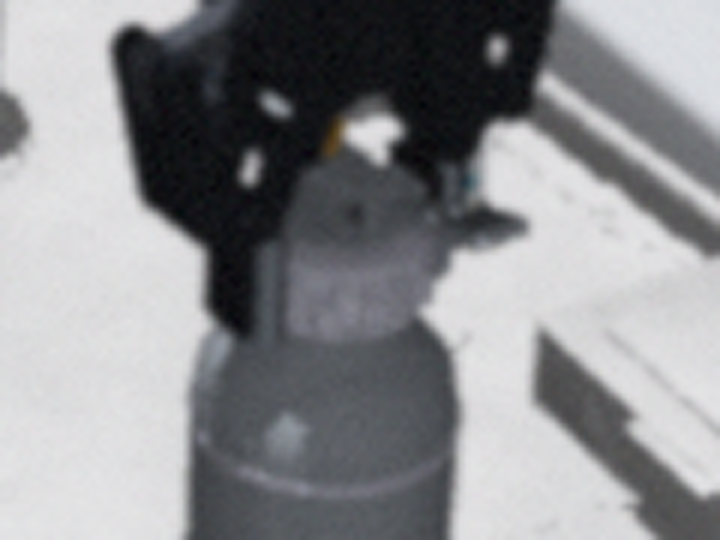

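>>> move_arm([
  [0,0,-3.5,0,0,0,1],
  [0,0,-7,0,0,0,1],
  [0,0,-10.5,0,0,0,1],
  [0,0,-14,0,0,0,1],
  [0,0,-17.5,0,0,0,1],
  [0,0,-21,0,0,0,1],
  [0,0,-24.5,0,0,0,1],
  [0,0,-28,0,0,0,1],
  [0,0,-31.5,0,0,0,1],
  [0,0,-35,0,0,0,1],
  [0,0,-38.5,0,0,0,1],
  [0,0,-38.5,0,0,0,1],
])

```text
t: 17.87
tcp_pos: [0.5768, -0.0696, 0.1633]
tool_rot: [0.351, 0.936, 0.001, 0.002]
force: [-1.0, 2.1, 10.2]
finger_gap: 0.622
gripper_force: 94.4
```

```bash
python3 st.py
```

```text
17.8667 [ 0.5768 -0.0696  0.1633] ydir 48.84378574243573 z [ 0.0044  0.0007 -1.    ] q [-0.3134  0.5891  1.6327  0.0026  0.9159 -1.1674] F [-0.9989  2.0787 10.2102] T [0.4999 0.133  0.0834] 0.6220382797155268 94.41091230879465
```

>>> move_arm([
  [0,0,0,0,0,-1,1],
  [0,0,0,0,0,-2,1],
  [0,0,0,0,0,-3,1],
  [0,0,0,0,0,-4,1],
  [0,0,0,0,0,-4,1],
])

```text
t: 18.28
tcp_pos: [0.575, -0.0702, 0.1646]
tool_rot: [0.352, 0.936, 0.0, -0.001]
force: [-0.8, 0.9, -1.8]
finger_gap: 0.623
gripper_force: 94.3
```

```bash
python3 st.py
```

```text
18.2833 [ 0.575  -0.0702  0.1646] ydir 48.74588158938822 z [-0.0011  0.0005 -1.    ] q [-0.3144  0.5867  1.6325  0.0001  0.9236 -1.1653] F [-0.8275  0.9127 -1.7887] T [ 0.1219 -0.0968 -0.0134] 0.6226327792874273 94.30721115277265
```

>>> move_arm([
  [0,0,0,0,0,-1,1],
  [0,0,0,0,0,-3,1],
  [0,0,0,0,0,-5,1],
  [0,0,0,0,0,-7,1],
  [0,0,0,0,0,-7,1],
])

```text
t: 18.7
tcp_pos: [0.5753, -0.0705, 0.1726]
tool_rot: [0.352, 0.936, -0.0, 0.0]
force: [-0.8, 0.1, -1.5]
finger_gap: 0.617
gripper_force: 94.4
```

```bash
python3 st.py
python3 - <<'E'
from h import *
s=imaging.snapshot("side");f=lambda a:cv2.resize(np.ascontiguousarray(a),(0,0),fx=4,fy=4,interpolation=cv2.INTER_CUBIC)
o=np.load("side0.npz")
for c in((335,395,290,330),(310,410,310,355)):
    m=cv2.matchTemplate(f(s["img"][c[2]-12:c[3]+12,c[0]-12:c[1]+12]),f(o["img"][c[2]:c[3],c[0]:c[1]]),cv2.TM_CCOEFF_NORMED)
    _,v,_,l=cv2.minMaxLoc(m); print("flask/stand shift px",(np.array(l)-48)/4,v)
E
```

```text
18.7 [ 0.5753 -0.0705  0.1726] ydir 48.76089969927596 z [ 0.0001 -0.0004 -1.    ] q [-0.3145  0.5753  1.6266 -0.0004  0.9394 -1.1653] F [-0.8426  0.1043 -1.5479] T [0.0571 0.0142 0.0234] 0.6169499312378375 94.35870564917423
flask/stand shift px [ 0.25 -0.25] 0.8577678203582764
flask/stand shift px [0.25 0.75] 0.6321896910667419
```

Free (only the head's weight on the wrist); lift on to about 20 mm clear.

>>> move_arm([
  [0,0,0,0,0,-2,1],
  [0,0,0,0,0,-5,1],
  [0,0,0,0,0,-8,1],
  [0,0,0,0,0,-11,1],
  [0,0,0,0,0,-14,1],
  [0,0,0,0,0,-17,1],
  [0,0,0,0,0,-20,1],
  [0,0,0,0,0,-23,1],
  [0,0,0,0,0,-24,1],
  [0,0,0,0,0,-24,1],
  [0,0,0,0,0,-24,1],
  [0,0,0,0,0,-24,1],
])

```text
t: 19.75
tcp_pos: [0.5752, -0.0703, 0.1959]
tool_rot: [0.352, 0.936, -0.0, -0.0]
force: [-0.6, 0.8, -2.7]
finger_gap: 0.615
gripper_force: 94.4
```

```bash
python3 st.py
python3 - <<'E'
from h import *
from scipy.optimize import least_squares
s=imaging.snapshot("side"); W=cloud(s).reshape(-1,3); W=W[np.isfinite(W).all(1)]
o={k:(v if v.ndim else float(v)) for k,v in np.load("side0.npz").items()}; O=cloud(o).reshape(-1,3); O=O[np.isfinite(O).all(1)]
for n,A,zs,r in(("body0",O,(.05,.115),.038),("body",W,(.05,.115),.038),("neck",W,(.145,.158),.0165),("collar",W,(.182,.198),.0275)):
    P=A[(np.hypot(A[:,0]-.575,A[:,1]+.0705)<.045)&(A[:,2]>zs[0])&(A[:,2]<zs[1])][:,:2]
    print(n,len(P),least_squares(lambda c:np.hypot(*(P-c).T)-r,[.575,-.07],loss="soft_l1",f_scale=.001).x if len(P)>5 else "")
# vertical profile along camera-facing side of axis
P=W[(np.hypot(W[:,0]-.575,W[:,1]+.0705)<.03)]
for z in np.arange(.125,.215,.005):
    q=P[abs(P[:,2]-z)<.0025]; print("%.3f"%z,len(q),"max r toward camera %.4f"%(-(q[:,1]+.0705).min() if len(q) else 0))
E
```

```text
19.75 [ 0.5752 -0.0703  0.1959] ydir 48.75279605685289 z [-0.0004  0.0001 -1.    ] q [-0.3144  0.5427  1.6079 -0.      0.9914 -1.1653] F [-0.5984  0.7545 -2.6797] T [-0.0214  0.0091 -0.0128] 0.6153478615223812 94.36198134430015
body0 1379 [ 0.57482835 -0.07051997]
body 1379 [ 0.5749075  -0.07037258]
neck 151 [ 0.57374656 -0.07247941]
collar 293 [ 0.5680316  -0.07543437]
0.125 48 max r toward camera 0.0297
0.130 246 max r toward camera 0.0287
0.135 125 max r toward camera 0.0262
0.140 46 max r toward camera 0.0186
0.145 30 max r toward camera 0.0181
0.150 58 max r toward camera 0.0216
0.155 77 max r toward camera 0.0212
0.160 39 max r toward camera 0.0188
0.165 7 max r toward camera 0.0158
0.170 0 max r toward camera 0.0000
0.175 0 max r toward camera 0.0000
0.180 27 max r toward camera 0.0298
0.185 49 max r toward camera 0.0295
0.190 48 max r toward camera 0.0296
0.195 50 max r toward camera 0.0298
0.200 96 max r toward camera 0.0300
0.205 19 max r toward camera 0.0196
0.210 43 max r toward camera 0.0259
```

```bash
python3 -c "
from station import order
print(order.sign_off())"
```

```text
the job is handed in; nothing more can be done
None
```

I vented the flask, unscrewed the head by about 118° anticlockwise, and handed in with the head held upright about 19 mm above the mouth and the flask unmoved. The first vent press was too hard: it tilted the head about 0.19 rad on its thread. I pressed it level again and repeated the vent gently before unscrewing. I also viewed 11 pictures, one over the limit of 10. The hand-in returned no verdict.

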